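# Space and press the loose border tile

## Task

The middle border tile on the backer board is not set yet. Stand the orange spacer all the way down in whichever of the two joints beside that tile is wide enough to take it, between the tiles, and let go of it; then slide the loose tile along the row against the spacer until tile, spacer and set neighbour are tight together, squared up in line with its neighbours and flat on the board, and finish while still holding the tile firmly pressed like that, hand on the tile. Leave the paint pots and the cup alone.

Things in the scene. Friction and masses are not known exactly. Their poses are not given: they have to be found in the camera images.
- board: grey cement backer board on the bench, fixed, 140 (x) by 350 (y) mm, 15 mm thick. Origin: centre of its underside; x across the row of tiles (away from the robot), y along the row (to the left), z up. The row of three tiles lies on its y axis, pencil lines along the row's edges; the loose tile belongs in the middle (board x = y = 0)
- tile_left: white and blue painted border tile already set, fixed to the board at board y = +112 mm: 60 mm across the row (x) by 100 mm along it (y), 12 mm thick. Origin at the centre of its underside, on the board's top (15 mm above the bench); its face is 27 mm above the bench
- tile_right: the same, set and fixed at board y = -112 mm. The bay between the two set tiles is 124 mm long
- tile_loose: loose tile lying on the board in the bay, same kind and size (60 x by 100 y by 12 mm, about 150 g), origin at the centre of its underside. One joint beside it is about 4 to 7 mm wide, the other 17 to 20; it is up to 7 mm out of line and 3.5 degrees askew. It can be pinched by its long edges (60 mm apart; bare board beside them). Tight against the seated spacer it is at mid-bay, both joints 12 mm
- spacer: orange plastic joint spacer standing upright on the bench, 12 mm thick (its y), 42 mm high, 30 g: the lower 18 mm is a blade 50 mm long (its x), above it is a grip tab 34 mm long, 12 mm thick, 24 mm high with dark ribs. Origin at the centre of its underside, z up. It stands in a joint with its long side across the row, and then rises 30 mm above the tiles' faces
- pot_red: paint pot with red lid, 58 mm diameter, 68 mm high, loose; leave alone. Origin at the centre of its underside
- pot_blue: paint pot with blue lid, same size, loose; leave alone
- cup: white cup with a handle at its +y side, 72 mm diameter, 70 mm high, loose; leave alone. Origin at the centre of its underside

How it is judged:
By the outcome, as a careful person would: the job done as asked, in the order asked, and still so for the second after the job is handed in, while the arm keeps its last pose, push and grip.
It also fails if it takes over 51 s, if anything falls off the work surface, if the arm or the gripper's body presses on something with over 40 N, if the wrist force passes 120 N, or if a joint passes its speed limit or range.

## Robot

A 6-joint arm with a two-finger parallel gripper is mounted at the origin on the work surface. World frame = base frame: x ahead of the robot, y to its left, z up, the work surface at z = 0. Lengths are in mm, angles in rad, forces in N, time in s.
With the tool pointing down it reaches from about 250 to 775 mm from the base axis. Payload 4 kg.
Tool frame: the origin (TCP) lies on the mounting face of the last link; the fingertips stand 199 mm ahead of it and the grasp point (between the pads) lies 180 mm ahead of it; z points along the fingers, y is the line along which they close (so a half turn about z gives the same grasp; the last joint's range is limited). The gripper opens to 94 mm and grips with 3 to 60 N. Pads are 16 mm wide; open, the fingers measure 119 mm over their backs; the gripper's body (75 mm by 177 mm) begins 78 mm behind the grasp point.
Start: joints at [-1.255, 0.087, 1.371, -0, 1.684, -0.103], TCP at [223.659, -502.47, 404.706] pointing down, gripper open.
Joint ranges: [-3.1, 3.1], [-0.76, 2.03], [0.27, 2.55], [-1.08, 4.22], [0.17, 2.65], [-2.57, 2.57]. Speed limits (rad/s): [2.79, 2.79, 3.14, 3.14, 3.14, 3.14].

## Interface

Orientations are given as a rotation vector (axis times angle).
In Python, from station import robot gives the robot as it stands.
- The arm moves only by the shell command python3 -m handwheel 'ROWS' [FORCE]. ROWS is JSON, one flat list of numbers, 5 for each row, row after row: the shift along the world's x, y, z in m, then the turn about the world's z in degrees, then the opening, from 0 (shut) to 1 (fully open). In form: [x, y, z, spin, gripper, x, y, z, spin, gripper, ...]. A call has exactly 8 rows; each row is the pose to reach, as a shift and turn from the pose commanded when the call began; what a row does not reach only later rows make up. A row lasts 1/10 s, in which the tool goes at most 50 mm and 8.59 degrees, less where a joint would pass 70% of its speed; a pose out of reach is approached as far as the arm can. A call with a gripper value outside its range is refused whole. The fingers move at their own pace and stop on an object; FORCE is the grip in N (left out, the last holds). Time passes only in rows, so rows that repeat a pose let the fingers close, or fill a call up. It gives the time, the measured TCP pose, the force, the opening and the grip force at its end, in the units of the state.
- robot.observe(): the state, without advancing time (a new reading comes with each control period).
- robot.capture(name): name is "scene" or "top" or "wrist"; returns a dict with "frame" (384x512x3 uint8, red, green, blue), "vfov" (degrees; the focal length in pixels is half the picture's height over the tangent of half this angle, whatever the lens; pixels are square), "cx", "cy" (the principal point, pixels), "dist" ([k1, k2, p1, p2, k3] as OpenCV has them; the pictures are not rectified), "R" (3x3) and "t" (3): a world point X has camera coordinates R X + t; the wrist camera has in their place "tool_from_camera" (4x4, takes a point from camera to tool coordinates, whose origin is the TCP and whose axes are the flange's). Camera axes: x right, y down, z forward; pixel columns grow to the right and rows downward; lengths in mm; the calibration is good to about 2 mm. A picture is of the moment at which its call begins: read the wrist's pose just before it. There is no depth.
- robot.close_job(): hands the job in; it is judged then, once.
Trained networks look in a picture, given as the dict that the camera call returned (one of the last four; its "shot" number tells which), for a name from the list of things; names that differ only in an ending like _2 or _b are one class to them, and where a whole thing is asked for, a point or a joint stands for the part that bears it (a point fixed in the world has none). Each returns a list of dicts, best first, with "confidence" (0 to 1); they miss things now and then, are a little off and sometimes report something else, mostly with a low value. They report only what shows in the picture. A call takes as long as a camera call.
- robot.spot_in(picture, query): "box" ([left, top, width, height] in pixels, round what is visible of it).
- robot.silhouettes(picture, query): "mask" (384x512 bool, what is visible of it) and "box" ([left, top, width, height] in pixels, round what is visible of it).
- robot.spot_point(picture, query): "centre" ([column, row] in pixels: a listed point, or the origin of a listed thing).
The state is a dict: "clock": time; "joints": joint angles; "qd": joint speeds; "joint_efforts": joint torques, N m; "tool_pos": TCP position; "orientation": TCP orientation; "contact_force": force on the tool from outside, world axes, zero at the start; "torque": the same for the moment, N m; "gripper_width": opening from 0.0 (shut) to 1.0 (fully open); "finger_force": force on a finger pad.
Only numpy, scipy, OpenCV 4.12 (cv2) and the standard library are available. Lean on these libraries where they do the work, as an engineer would, in place of code of your own. Each camera call takes 0.05 s, during which the arm holds its last target. There are 200 camera calls.

## Working session

There is one attempt and no reset: what is moved stays moved. The work goes in short steps, Python scripts to look and compute and a shell command to move; the robot and the scene stay as the last step left them, time stands still between calls to the robot, and variables do not carry over. Pictures are saved under pics/ and viewed, at most 10 in all, crops included, and the job is handed in when it is done.

```bash
mkdir -p pics
cat > h.py <<'E'
import numpy as np, cv2
from station import robot
from scipy.spatial.transform import Rotation as Ro
def cam(c,st=None):
    h=c["frame"].shape[0]; f=h/2/np.tan(np.radians(c["vfov"])/2)
    K=np.array([[f,0,c["cx"]],[0,f,c["cy"]],[0,0,1]])
    if "R" in c: R,t=np.array(c["R"]),np.array(c["t"])
    else:
        T=np.array(c["tool_from_camera"]); W=np.eye(4); W[:3,:3]=Ro.from_rotvec(st["orientation"]).as_matrix(); W[:3,3]=st["tool_pos"]
        M=np.linalg.inv(W@T); R,t=M[:3,:3],M[:3,3]
    return K,np.array(c["dist"],float),R,t
def toz(px,z,c,st=None):
    K,d,R,t=cam(c,st); u=cv2.undistortPoints(np.array(px,float).reshape(-1,1,2),K,d).reshape(-1,2)
    ray=np.c_[u,np.ones(len(u))]@R; o=-R.T@t
    return o+ray*((z-o[2])/ray[:,2])[:,None]
def proj(X,c,st=None):
    K,d,R,t=cam(c,st); return cv2.projectPoints(np.array(X,float).reshape(-1,3),cv2.Rodrigues(R)[0],t,K,d)[0].reshape(-1,2)
def save(c,n,s=1.5):
    cv2.imwrite("pics/"+n+".png",cv2.resize(c["frame"][:,:,::-1],None,fx=s,fy=s,interpolation=cv2.INTER_CUBIC))
E
python3 - <<'E'
from h import *
np.set_printoptions(precision=1,suppress=True)
st=robot.observe(); print(st)
c=robot.capture("top"); save(c,"top0")
for q,z in [("tile_left",15),("tile_right",15),("tile_loose",15),("spacer",0),("pot_red",0),("pot_blue",0),("cup",0),("board",0)]:
    for r in robot.spot_point(c,q)[:3]: print(q,r["confidence"],r["centre"],toz([r["centre"]],z,c)[0])
for q,z in [("tile_left",27),("tile_right",27),("tile_loose",27),("spacer",42),("board",15)]:
    for r in robot.silhouettes(c,q)[:2]:
        m=r["mask"].astype(np.uint8); ct=max(cv2.findContours(m,0,1)[0],key=cv2.contourArea)
        P=toz(ct[:,0,:],z,c)[:,:2].astype(np.float32); print(q,r["confidence"],r["box"],cv2.minAreaRect(P))
w=robot.capture("wrist"); save(w,"w0",1)
s=robot.capture("scene"); save(s,"s0",1)
E
```

```text
{'clock': 0.0, 'joints': array([-1.3,  0.1,  1.4, -0. ,  1.7, -0.1]), 'qd': array([ 0.,  0.,  0., -0.,  0., -0.]), 'joint_efforts': array([ -0. , -34. , -30.2,   0.1,   0. ,  -0. ]), 'tool_pos': array([ 223.6, -502.4,  403.5]), 'orientation': array([-3.1, -0.7,  0. ]), 'contact_force': array([-0.6, -0.2, -0.4]), 'torque': array([-0., -0., -0.]), 'finger_force': 0.0, 'gripper_width': 0.9981159306338674}
tile_left 0.91 [205.3, 228.3] [517.7 108.2  15. ]
tile_right 0.89 [303.2, 227.0] [ 523.6 -118.1   15. ]
tile_loose 0.86 [252.8, 231.0] [512.9  -1.   15. ]
spacer 0.67 [105.2, 216.1] [543.2 340.4   0. ]
pot_red 0.93 [401.5, 242.6] [ 490.2 -355.3    0. ]
pot_blue 0.71 [187.7, 141.9] [723.3 157.4   0. ]
cup 0.59 [320.3, 139.8] [ 736.  -162.9    0. ]
board 0.84 [256.4, 226.9] [522.7  -9.8   0. ]
tile_left 0.65 [183.2, 215.9, 46.2, 27.8] ((516.0547485351562, 102.75161743164062), (58.6729736328125, 99.0213851928711), 0.8017182946205139)
tile_right 0.79 [283.1, 217.0, 46.8, 25.3] ((517.8806762695312, -121.08088684082031), (57.04111099243164, 98.82585906982422), 0.6898515224456787)
tile_loose 0.59 [233.1, 221.3, 40.5, 26.3] ((510.6600646972656, -2.3604087829589844), (58.77404022216797, 98.12126159667969), 0.6199745535850525)
spacer 0.79 [95.9, 203.1, 14.2, 25.8] ((547.1638793945312, 330.8940124511719), (28.441871643066406, 47.862701416015625), 72.24882507324219)
board 0.9 [180.0, 199.2, 152.1, 60.7] ((516.8779907226562, -10.233871459960938), (139.51199340820312, 351.12786865234375), 0.25326499342918396)
board 0.56 [183.4, 213.7, 47.2, 29.9] ((516.1815185546875, 103.84326171875), (59.55423355102539, 104.94223022460938), 0.8017142415046692)
```

View pics/top0.png

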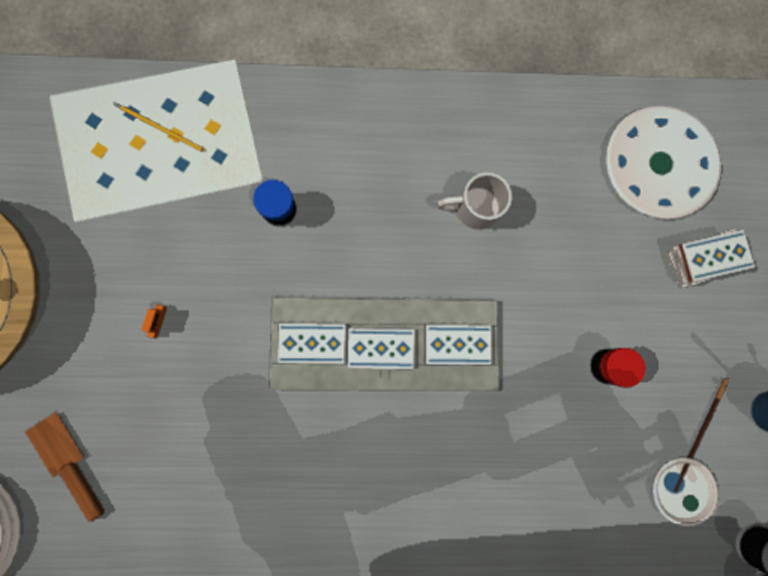

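The top view shows the loose tile's wide joint on the right (px ~420,347; y≈-61), with the narrow joint on the left. The spacer stands at far left (px ~155,320). Moving over the board first for a close look.

```bash
python3 -m handwheel '[0.018,0.036,0,8,1,0.037,0.072,0,16,1,0.056,0.108,0,24,1,0.074,0.144,0,32,1,0.093,0.18,0,40,1,0.112,0.216,0,48,1,0.131,0.252,0,56,1,0.15,0.288,0,64,1]'
python3 -m handwheel '[0.018,0.036,0,0,1,0.037,0.072,0,0,1,0.056,0.108,0,0,1,0.074,0.144,0,0,1,0.093,0.18,0,0,1,0.106,0.204,0,0,1,0.106,0.204,0,0,1,0.106,0.204,0,0,1]'
python3 - <<'E'
from h import *
np.set_printoptions(precision=1,suppress=True)
st=robot.observe(); w=robot.capture("wrist"); save(w,"w1"); print(w["tool_from_camera"],st["tool_pos"],Ro.from_rotvec(st["orientation"]).as_matrix(),st["joints"])
for q,z in [("tile_left",27),("tile_right",27),("tile_loose",27),("board",15)]:
    for r in robot.silhouettes(w,q)[:3]:
        m=r["mask"].astype(np.uint8); ct=max(cv2.findContours(m,0,1)[0],key=cv2.contourArea)
        P=toz(ct[:,0,:],z,w,st)[:,:2].astype(np.float32); print(q,r["confidence"],r["box"],cv2.minAreaRect(P))
E
```

```text
clock: 1.6
tool_pos: [374.0, -212.9, 405.0]
orientation: [2.253, 2.188, 0.0]
contact_force: [0.9, 0.0, 0.5]
gripper_width: 1.001
finger_force: 0.0
clock: 2.4
tool_pos: [479.6, -10.3, 404.6]
orientation: [2.259, 2.184, -0.001]
contact_force: [-0.3, -0.0, 0.5]
gripper_width: 1.0
finger_force: 0.0
[[-0.  -1.  -0.3 74.7]
 [ 1.  -0.  -0.  -0.5]
 [ 0.  -0.3  1.  20. ]
 [ 0.   0.   0.   1. ]] [479.6 -10.3 404.6] [[ 0.  1. -0.]
 [ 1. -0. -0.]
 [-0. -0. -1.]] [-0.1 -0.1  1.5 -0.   1.7 -0.1]
tile_left 0.72 [256.9, 31.2, 54.8, 95.2] ((515.919921875, 102.99783325195312), (60.09339141845703, 99.83748626708984), 0.1876133680343628)
tile_right 0.93 [262.2, 218.3, 48.3, 72.8] ((516.9060668945312, -117.07477569580078), (61.2761344909668, 105.74491119384766), 0.6359419226646423)
tile_loose 0.76 [253.1, 127.6, 53.1, 81.1] ((510.0548400878906, -1.4869537353515625), (99.80397033691406, 60.7559928894043), 89.41687774658203)
board 0.85 [222.7, 20.4, 124.2, 269.7] ((516.26513671875, -7.56280517578125), (141.63658142089844, 348.7689514160156), 0.09042350202798843)
board 0.37 [437.9, 1.6, 73.6, 47.9] ((734.4050903320312, 161.0852508544922), (84.18264770507812, 51.13701248168945), 8.915338516235352)
```

View pics/w1.png

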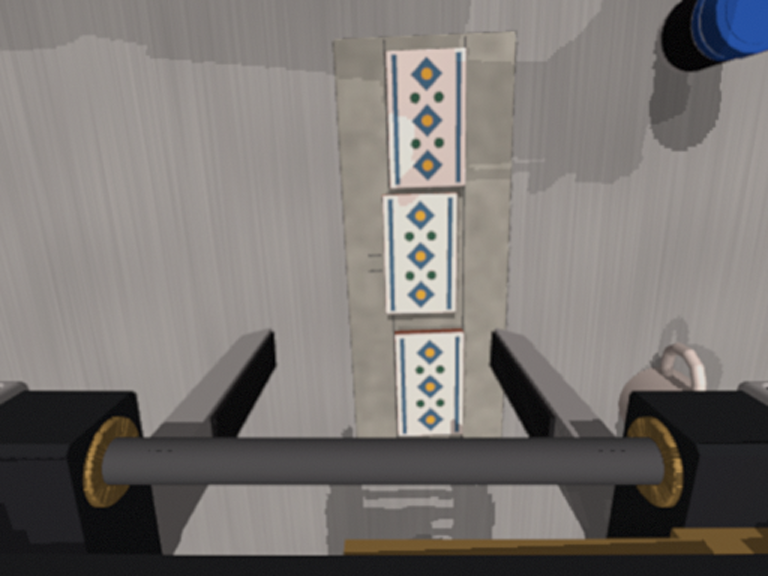

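The wrist view confirms it: the wide joint is at px (430,322), between the loose and right tiles, and the narrow one is at (425,190). Next, over to the spacer.

```bash
python3 -m handwheel '[0.008,0.043,0,8,1,0.016,0.086,0,16,1,0.024,0.129,0,24,1,0.032,0.172,0,32,1,0.04,0.215,0,40,1,0.049,0.258,0,48,1,0.057,0.301,0,56,1,0.065,0.344,0,64,1]'
python3 -m handwheel '[0,0,-0.03,7,1,0,0,-0.06,7,1,0,0,-0.08,7,1,0,0,-0.08,7,1,0,0,-0.08,7,1,0,0,-0.08,7,1,0,0,-0.08,7,1,0,0,-0.08,7,1]'
cat > sp.py <<'E'
from h import *
import sys
np.set_printoptions(precision=1,suppress=True)
st=robot.observe(); w=robot.capture("wrist"); save(w,sys.argv[1]); R=Ro.from_rotvec(st["orientation"]).as_matrix()
print(st["tool_pos"],"tooly yaw",np.degrees(np.arctan2(R[1,1],R[0,1])))
for r in robot.spot_point(w,"spacer")[:2]: print(r["confidence"],r["centre"],toz([r["centre"]],0,w,st))
for r in robot.silhouettes(w,"spacer")[:1]:
    m=r["mask"].astype(np.uint8); ct=max(cv2.findContours(m,0,1)[0],key=cv2.contourArea); print(r["box"],r["confidence"])
    from scipy.optimize import minimize
    bl=[[x,y,z] for x in(-25,25) for y in(-6,6) for z in(0,18)]; tb=[[x,y,z] for x in(-17,17) for y in(-6,6) for z in(18,42)]
    def iou(p):
        a=np.radians(p[2]); Rz=np.array([[np.cos(a),-np.sin(a),0],[np.sin(a),np.cos(a),0],[0,0,1]])
        S=np.zeros((384*4,512*4),np.uint8)
        for b in(bl,tb):
            q=proj(np.array(b)@Rz.T+[p[0],p[1],0],w,st); cv2.fillConvexPoly(S,cv2.convexHull(((q+.5)*4).astype(np.float32)).astype(np.int32),1)
        S=cv2.resize(S.astype(np.float32),(512,384),interpolation=cv2.INTER_AREA)
        return -np.minimum(S,m).sum()/np.maximum(S,m).sum()
    p0=toz([r["box"][:2]+np.array(r["box"][2:])/2] if 0 else [[r["box"][0]+r["box"][2]/2,r["box"][1]+r["box"][3]/2]],20,w,st)[0]
    best=min((minimize(iou,[p0[0],p0[1],a],method="Nelder-Mead",options=dict(initial_simplex=[[p0[0],p0[1],a],[p0[0]+5,p0[1],a],[p0[0],p0[1]+5,a],[p0[0],p0[1],a+8]])) for a in(-30,-18,-6)),key=lambda r:r.fun)
    print("fit",best.x,best.fun)
E
python3 sp.py w2
```

```text
clock: 3.45
tool_pos: [545.1, 334.3, 404.9]
orientation: [0.753, 3.049, 0.0]
contact_force: [0.5, 0.1, -0.2]
gripper_width: 1.004
finger_force: 0.0
clock: 4.25
tool_pos: [544.9, 333.5, 326.4]
orientation: [0.573, 3.087, 0.003]
contact_force: [0.2, 0.2, 0.8]
gripper_width: 0.999
finger_force: 0.0
[544.9 333.5 326.4] tooly yaw 68.9812609952441
[256.1, 162.2, 16.8, 51.1] 0.9
fit [546.4 341.  -14.1] -0.9298855066299438
```

View pics/w2.png

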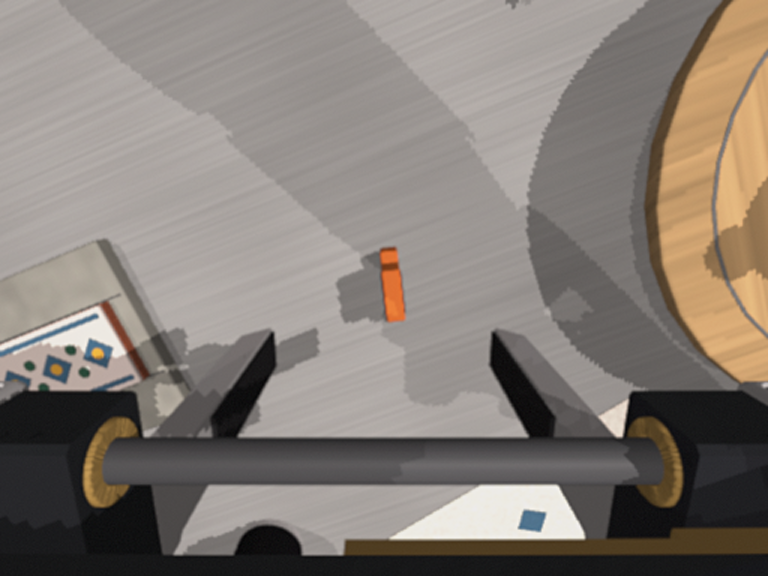

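Spacer at px (393,285), model fit IoU 0.93, yaw about −14°. Descending to grip the tab.

```bash
python3 -m handwheel '[0.001,0.007,0,7,0.6,0.001,0.007,-0.03,7,0.6,0.001,0.007,-0.06,7,0.6,0.001,0.007,-0.08,7,0.6,0.001,0.007,-0.1,7,0.6,0.001,0.007,-0.11,7,0.6,0.001,0.007,-0.11,7,0.6,0.001,0.007,-0.11,7,0.6]' 20
python3 sp.py w3
```

```text
clock: 5.2
tool_pos: [545.9, 340.7, 215.5]
orientation: [0.383, 3.117, 0.001]
contact_force: [0.1, -0.6, 0.1]
gripper_width: 0.602
finger_force: 0.0
[545.9 340.7 215.5] tooly yaw 75.99522716396291
0.6 [258.7, 224.4] [[547.  344.3   0. ]]
[246.5, 191.4, 22.2, 84.7] 0.86
fit [547.2 340.5 -15.1] -0.9404322504997253
```

```bash
python3 -m handwheel '[0.001,0,0,-1,0.3,0.001,0,0,-1,0.05,0.001,0,0,-1,0,0.001,0,0,-1,0,0.001,0,0,-1,0,0.001,0,0,-1,0,0.001,0,0,-1,0,0.001,0,0,-1,0]' 25
python3 sp.py w4
```

```text
clock: 6.15
tool_pos: [546.6, 340.5, 214.6]
orientation: [-0.41, -3.115, -0.0]
contact_force: [-0.7, -0.2, 0.2]
gripper_width: 0.122
finger_force: 25.0
[546.6 340.5 214.6] tooly yaw 74.99468253257457
0.63 [256.5, 228.1] [[549.4 341.8   0. ]]
[247.6, 193.1, 19.7, 82.4] 0.83
fit [546.8 341.2 -15. ] -0.9313597083091736
```

Gripped (12 mm), well centred in the tool. Lifting and carrying it over the wide joint.

```bash
python3 -m handwheel '[0,0,0.03,0,0,0,0,0.07,0,0,0,-0.02,0.1,2,0,-0.003,-0.065,0.1,5,0,-0.006,-0.11,0.1,8,0,-0.01,-0.155,0.1,12,0,-0.014,-0.2,0.1,15,0,-0.018,-0.24,0.1,15.4,0]' 40
python3 -m handwheel '[-0.004,-0.045,0,0,0,-0.006,-0.085,0,0,0,-0.008,-0.12,0,0,0,-0.011,-0.15,0,0,0,-0.013,-0.161,-0.02,0,0,-0.013,-0.161,-0.04,0,0,-0.013,-0.161,-0.04,0,0,-0.013,-0.161,-0.04,0,0]'
python3 sp.py w5
python3 - <<'E'
from h import *
np.set_printoptions(precision=1,suppress=True)
st=robot.observe(); w=robot.capture("wrist"); c=robot.capture("top"); save(c,"top5",1.5)
for k,s in((w,st),(c,None)):
  for q in ("tile_left","tile_right","tile_loose"):
    for r in robot.silhouettes(k,q)[:1]:
        m=r["mask"].astype(np.uint8); ct=max(cv2.findContours(m,0,1)[0],key=cv2.contourArea)
        P=toz(ct[:,0,:],27,k,s)[:,:2].astype(np.float32); print(q,r["confidence"],r["box"],cv2.minAreaRect(P))
E
```

```text
clock: 7.1
tool_pos: [528.1, 98.6, 314.9]
orientation: [-0.012, 3.141, -0.0]
contact_force: [0.4, 0.1, -0.6]
gripper_width: 0.121
finger_force: 40.0
clock: 7.9
tool_pos: [515.6, -60.4, 274.7]
orientation: [0.011, -3.141, -0.001]
contact_force: [0.8, 0.9, -0.0]
gripper_width: 0.126
finger_force: 40.0
[515.6 -60.4 274.7] tooly yaw 90.39748585261073
0.97 [256.9, 223.9] [[537.7 -57.2   0. ]]
[249.5, 191.8, 18.6, 85.6] 0.82
fit [551.4 -59.2  -7.7] -0.6175745129585266
tile_left 0.63 [379.5, 172.5, 130.6, 71.3] ((515.4375, 100.18153381347656), (60.75983428955078, 105.02090454101562), 0.3537250757217407)
tile_loose 0.8 [261.7, 163.9, 128.7, 71.6] ((509.12506103515625, -2.077503204345703), (100.77952575683594, 61.2719841003418), 89.37962341308594)
tile_left 0.95 [183.4, 214.5, 46.6, 28.2] ((514.9630737304688, 101.63262939453125), (60.88738250732422, 101.32489013671875), 0.8020641803741455)
tile_loose 0.5 [230.5, 221.1, 28.2, 27.5] ((510.1289978027344, 38.5867919921875), (58.678306579589844, 15.879223823547363), 1.0458173751831055)
```

View pics/w5.png

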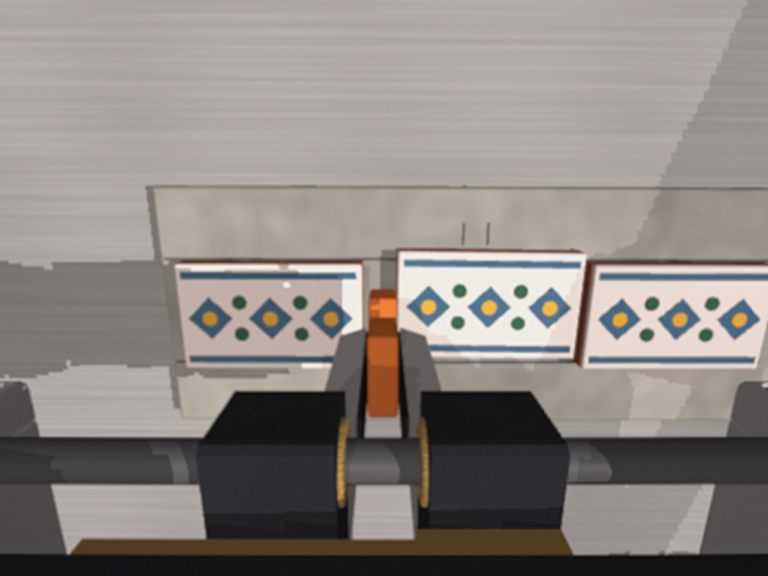

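The spacer hangs at px (383,350). The joint edges at the tile faces are around columns 363 and 398, so I'll convert those pixels.

Run:
```python
from h import *
np.set_printoptions(precision=1,suppress=True)
st=robot.observe(); w=robot.capture("wrist")
px=np.array([[363,263],[364,335],[177,264],[188,366],[398,251],[402,340],[585,254],[578,360],[590,265]])/1.5
print(toz(px,27,w,st))
x,y=st["tool_pos"][:2]
print(proj([[x-25,y-6,45+.0],[x-25,y+6,45],[x+25,y,45]],w,st)*1.5)
g=w["frame"]; cv2.imwrite("pics/c6.png",cv2.resize(g[155:290,200:310,::-1],None,fx=5,fy=4.4,interpolation=cv2.INTER_CUBIC))
```

```text
[[ 486.9  -69.7   27. ]
 [ 527.4  -69.4   27. ]
 [ 487.9 -168.4   27. ]
 [ 546.6 -168.8   27. ]
 [ 480.4  -51.3   27. ]
 [ 530.2  -48.3   27. ]
 [ 481.4   47.4   27. ]
 [ 541.7   51.    27. ]
 [ 487.3   50.8   27. ]]
[[368.3 277.8]
 [392.7 278. ]
 [380.  371.3]]
```

View pics/c6.png

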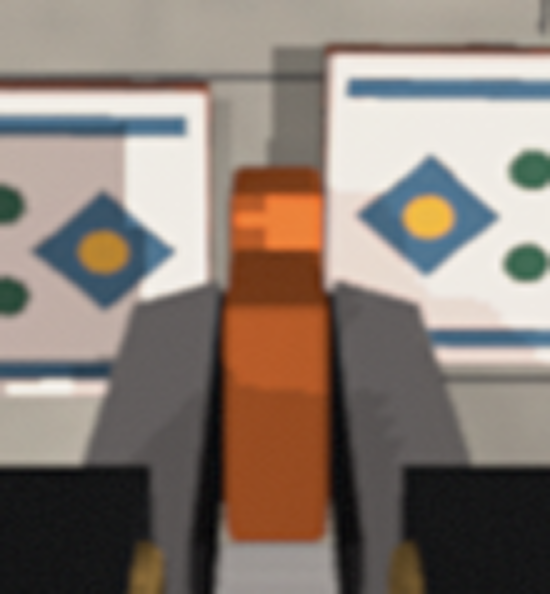

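Spacer and joint centres agree within about 1 mm. Lowering.

```bash
python3 -m handwheel '[0.001,-0.0005,-0.01,0,0,0.001,-0.0005,-0.02,0,0,0.001,-0.0005,-0.027,0,0,0.001,-0.0005,-0.031,0,0,0.001,-0.0005,-0.035,0,0,0.001,-0.0005,-0.039,0,0,0.001,-0.0005,-0.041,0,0,0.001,-0.0005,-0.041,0,0]'
python3 -m handwheel '[0,0,-0.001,0,0,0,0,-0.002,0,0,0,0,-0.003,0,0,0,0,-0.004,0,0,0,0,-0.0045,0,0,0,0,-0.005,0,0,0,0,-0.005,0,0,0,0,-0.005,0,0]'
```

```text
clock: 9.3
tool_pos: [516.6, -60.9, 233.5]
orientation: [0.011, -3.141, -0.0]
contact_force: [0.3, -0.2, -1.0]
gripper_width: 0.126
finger_force: 40.0
clock: 10.1
tool_pos: [516.7, -60.9, 229.6]
orientation: [-0.011, 3.141, -0.0]
contact_force: [-1.8, 1.0, 5.4]
gripper_width: 0.125
finger_force: 40.0
```

Seated: height is exactly 15 mm above the pick height, with 5 N up. I'll nudge the spacer toward the right-hand neighbour while still holding it.

```bash
python3 -m handwheel '[0,-0.0005,0.0005,0,0,0,-0.001,0.0005,0,0,0,-0.0015,0.0005,0,0,0,-0.002,0.0005,0,0,0,-0.0023,0.0005,0,0,0,-0.0026,0.0005,0,0,0,-0.0028,0.0005,0,0,0,-0.0028,0.0005,0,0]'
```

```text
clock: 10.9
tool_pos: [516.9, -63.8, 229.6]
orientation: [-0.011, 3.14, 0.0]
contact_force: [0.1, 2.0, 4.8]
gripper_width: 0.128
finger_force: 40.0
```

```bash
python3 -m handwheel '[0,-0.0003,0,0,0,0,-0.0006,0,0,0,0,-0.0009,0,0,0,0,-0.0012,0,0,0,0,-0.0012,0,0,0,0,-0.0012,0,0,0,0,-0.0012,0,0,0,0,-0.0012,0,0,0]'
```

```text
clock: 11.7
tool_pos: [516.9, -65.0, 229.6]
orientation: [-0.011, 3.14, 0.0]
contact_force: [0.4, 3.0, 6.0]
gripper_width: 0.128
finger_force: 40.0
```

```bash
python3 -m handwheel '[0,-0.0003,0,0,0,0,-0.0006,0,0,0,0,-0.0009,0,0,0,0,-0.0012,0,0,0,0,-0.0015,0,0,0,0,-0.0015,0,0,0,0,-0.0015,0,0,0,0,-0.0015,0,0,0]'
```

```text
clock: 12.5
tool_pos: [516.9, -66.0, 229.6]
orientation: [-0.011, 3.14, 0.003]
contact_force: [0.9, 4.0, 5.4]
gripper_width: 0.125
finger_force: 40.0
```

Close to contact with the right tile. Releasing and rising.

```bash
python3 -m handwheel '[0,0,0,0,0.2,0,0,0,0,0.3,0,0,0,0,0.35,0,0,0,0,0.35,0,0,0.01,0,0.35,0,0,0.025,0,0.35,0,0,0.045,0,0.35,0,0,0.045,0,0.35]'
python3 - <<'E'
from h import *
w=robot.capture("wrist"); save(w,"w7")
E
```

```text
clock: 13.3
tool_pos: [517.7, -66.8, 278.0]
orientation: [-0.011, 3.135, -0.003]
contact_force: [1.1, -0.6, 0.9]
gripper_width: 0.35
finger_force: 0.0
```

View pics/w7.png

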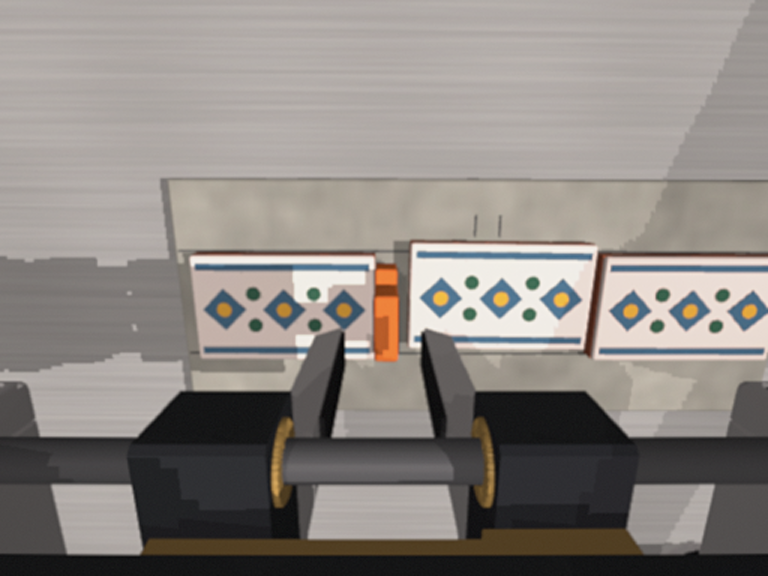

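The spacer stands upright against the right tile (px 375–398). Going to the loose tile with the hand turned by −90°.

```bash
python3 -m handwheel '[0,0,0.03,0,0.6,-0.001,0.01,0.03,-8,1,-0.002,0.02,0.03,-16,1,-0.003,0.03,0.03,-24,1,-0.004,0.04,0.03,-32,1,-0.005,0.05,0.03,-40,1,-0.006,0.06,0.03,-48,1,-0.007,0.065,0.03,-56,1]' 20
python3 -m handwheel '[0,0,0,-8,1,0,0,0,-16,1,0,0,0,-24,1,0,0,0,-32,1,0,0,0,-34,1,0,0,0,-34,1,0,0,0,-34,1,0,0,0,-34,1]'
cat > tl.py <<'E'
from h import *
import sys
np.set_printoptions(precision=2,suppress=True)
from scipy.optimize import minimize
st=robot.observe(); R=Ro.from_rotvec(st["orientation"]).as_matrix(); print(st["tool_pos"],"tooly",np.degrees(np.arctan2(R[1,1],R[0,1])),st["contact_force"])
w=robot.capture(sys.argv[2]); save(w,sys.argv[1]); s=st if sys.argv[2]=="wrist" else None
for q in ("tile_left","tile_loose","tile_right","spacer"):
    for r in robot.silhouettes(w,q)[:1]:
        m=r["mask"].astype(np.uint8); ct=max(cv2.findContours(m,0,1)[0],key=cv2.contourArea)
        P=toz(ct[:,0,:],27 if q!="spacer" else 57,w,s)[:,:2].astype(np.float32); print(q,r["confidence"],r["box"],cv2.minAreaRect(P))
E
python3 tl.py w8 wrist
```

```text
clock: 14.15
tool_pos: [509.3, -0.8, 302.9]
orientation: [-1.472, -2.773, 0.001]
contact_force: [-0.3, -0.8, -0.5]
gripper_width: 0.986
finger_force: 0.0
clock: 14.95
tool_pos: [509.6, -1.5, 303.8]
orientation: [-2.213, -2.229, 0.001]
contact_force: [-0.3, -0.1, 0.2]
gripper_width: 1.001
finger_force: 0.0
[509.56  -1.48 303.79] tooly 0.4294341007646389 [-0.33 -0.06  0.21]
tile_left 0.95 [226.7, 7.5, 75.2, 133.2] ((516.34228515625, 103.4345703125), (61.286502838134766, 99.84384155273438), 0.35057199001312256)
tile_loose 0.59 [221.3, 144.5, 70.6, 105.1] ((509.6150817871094, 0.02093505859375), (100.62060546875, 60.424461364746094), 89.15757751464844)
tile_right 0.71 [234.5, 262.1, 60.0, 92.1] ((517.1129150390625, -150.701416015625), (59.29416275024414, 36.2191047668457), 0.3932479918003082)
spacer 0.56 [239.9, 250.6, 50.9, 34.2] ((516.4873657226562, -53.20586395263672), (43.97064971923828, 30.590219497680664), 0.37855976819992065)
```

View pics/w8.png

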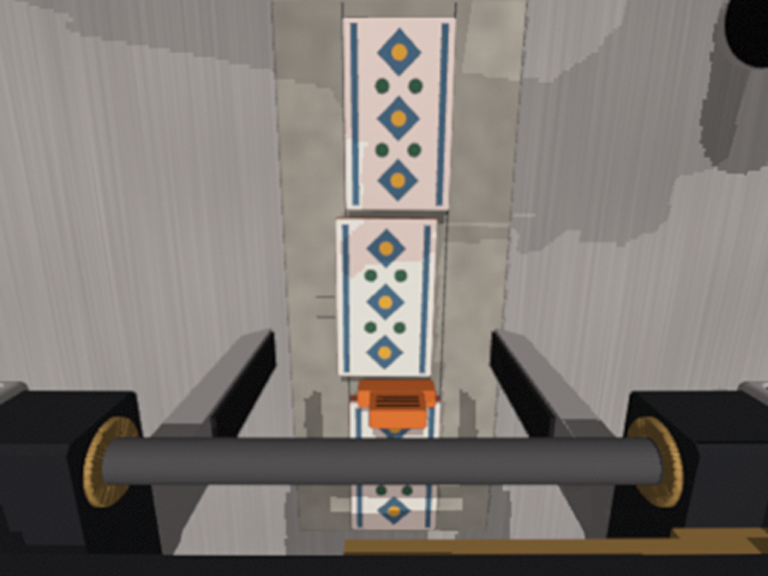

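The spacer stands squarely against the right tile (px ~398,400), and the loose tile sits between the open fingers, about 7 mm low in x. Descending.

```bash
python3 -m handwheel '[0,0,-0.03,0,1,0,0,-0.055,0,1,0,0,-0.07,0,1,0,0,-0.08,0,1,0,0,-0.086,0,1,0,0,-0.087,0,1,0,0,-0.087,0,1,0,0,-0.087,0,1]'
python3 -m handwheel '[0,0,0,0,0.75,0,0,0,0,0.6,0,0,0,0,0.5,0,0,0,0,0.5,0,0,0,0,0.5,0,0,0,0,0.5,0,0,0,0,0.5,0,0,0,0,0.5]' 15
```

```text
clock: 16.0
tool_pos: [510.1, -1.5, 218.2]
orientation: [2.213, 2.228, 0.002]
contact_force: [-0.7, -0.9, 0.2]
gripper_width: 0.998
finger_force: 0.0
clock: 16.8
tool_pos: [509.7, -1.5, 217.3]
orientation: [2.214, 2.229, 0.0]
contact_force: [0.7, 0.5, -0.3]
gripper_width: 0.635
finger_force: 15.0
```

```bash
python3 -m handwheel '[0.001,0,0,0,0.5,0.003,0,0,0,0.5,0.005,0,0,0,0.5,0.0065,-0.001,0,0,0.5,0.0072,-0.002,0,0,0.5,0.0072,-0.0035,0,0,0.5,0.0072,-0.005,0,0,0.5,0.0072,-0.005,0,0,0.5]' 40
python3 tl.py w9 wrist
```

```text
clock: 17.6
tool_pos: [517.2, -6.6, 217.3]
orientation: [2.213, 2.228, 0.002]
contact_force: [1.1, 1.8, 0.7]
gripper_width: 0.634
finger_force: 40.0
[517.2   -6.64 217.3 ] tooly 0.38113290991923116 [1.11 1.81 0.66]
tile_left 0.79 [198.8, 0.0, 115.0, 145.9] ((516.3900146484375, 89.7357406616211), (60.015132904052734, 73.00939178466797), 0.2929471433162689)
tile_loose 0.83 [202.9, 156.5, 106.5, 132.8] ((516.5410766601562, 0.9960365295410156), (88.12355041503906, 59.438934326171875), 89.9246826171875)
tile_right 0.78 [211.3, 321.5, 86.3, 40.7] ((492.8746337890625, -83.73100280761719), (30.110689163208008, 11.059000968933105), 88.11751556396484)
spacer 0.72 [220.1, 321.6, 76.4, 36.9] ((517.673583984375, -56.805599212646484), (41.9234733581543, 24.755247116088867), 0.24062685668468475)
```

View pics/w9.png

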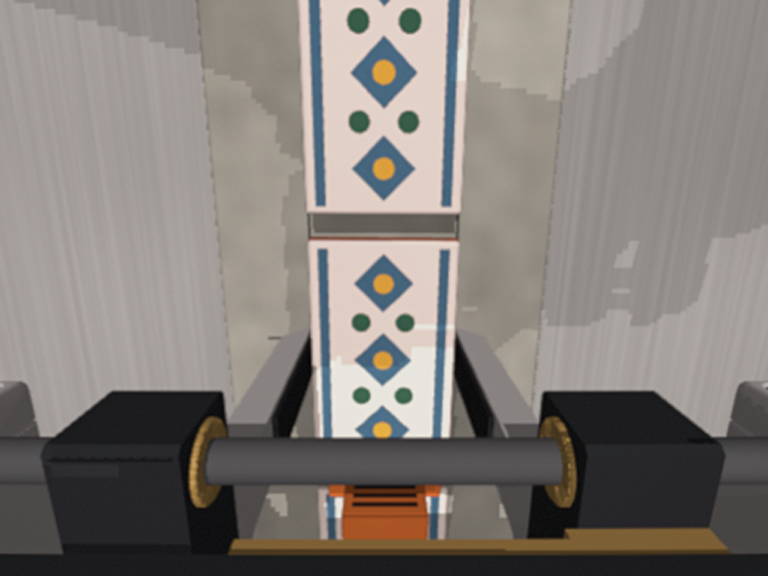

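The tile is now in line with its neighbour (edges at cols 312/458 vs 308/461 for the set tile, consistent with perspective). Closing the joint now.

```bash
python3 -m handwheel '[0,-0.0005,0,0,0.5,0,-0.001,0,0,0.5,0,-0.0015,0,0,0.5,0,-0.0018,0,0,0.5,0,-0.0021,0,0,0.5,0,-0.0024,0,0,0.5,0,-0.0027,0,0,0.5,0,-0.003,0,0,0.5]' 40
```

```text
clock: 18.65
tool_pos: [516.8, -8.8, 217.3]
orientation: [-2.212, -2.228, -0.003]
contact_force: [-1.1, 5.8, 4.1]
gripper_width: 0.632
finger_force: 40.0
```

```bash
python3 -m handwheel '[0,-0.0003,0,0,0.5,0,-0.0006,0,0,0.5,0,-0.0009,0,0,0.5,0,-0.0012,0,0,0.5,0,-0.0015,0,0,0.5,0,-0.0015,0,0,0.5,0,-0.0015,0,0,0.5,0,-0.0015,0,0,0.5]' 50
```

```text
clock: 19.45
tool_pos: [516.8, -9.4, 217.3]
orientation: [-2.211, -2.227, -0.005]
contact_force: [0.2, 8.3, 3.7]
gripper_width: 0.633
finger_force: 50.0
```

```bash
python3 -m handwheel '[0,-0.0004,0,0,0.5,0,-0.0008,0,0,0.5,0,-0.0012,0,0,0.5,0,-0.0016,0,0,0.5,0,-0.002,0,0,0.5,0,-0.002,0,0,0.5,0,-0.002,0,0,0.5,0,-0.002,0,0,0.5]' 50
python3 tl.py w10 wrist
```

```text
clock: 20.25
tool_pos: [516.8, -10.2, 217.3]
orientation: [-2.209, -2.226, -0.01]
contact_force: [-0.0, 13.6, 3.4]
gripper_width: 0.634
finger_force: 50.0
[516.77 -10.17 217.27] tooly 0.43683723408586916 [-0.01 13.58  3.36]
tile_left 0.86 [201.0, 0.0, 114.0, 141.8] ((516.5077514648438, 89.16549682617188), (60.57062530517578, 71.14512634277344), 0.35630980134010315)
tile_loose 0.97 [203.7, 155.4, 106.3, 131.9] ((515.824462890625, -0.7822418212890625), (88.06774139404297, 60.51270294189453), 89.87747192382812)
tile_right 0.88 [214.2, 323.6, 85.6, 39.0] ((493.0213928222656, -84.93461608886719), (11.948505401611328, 29.697309494018555), 0.44300025701522827)
spacer 0.64 [221.8, 320.9, 76.4, 35.8] ((517.6138305664062, -57.81910705566406), (41.724327087402344, 23.07300567626953), 0.3707367777824402)
```

View pics/w10.png

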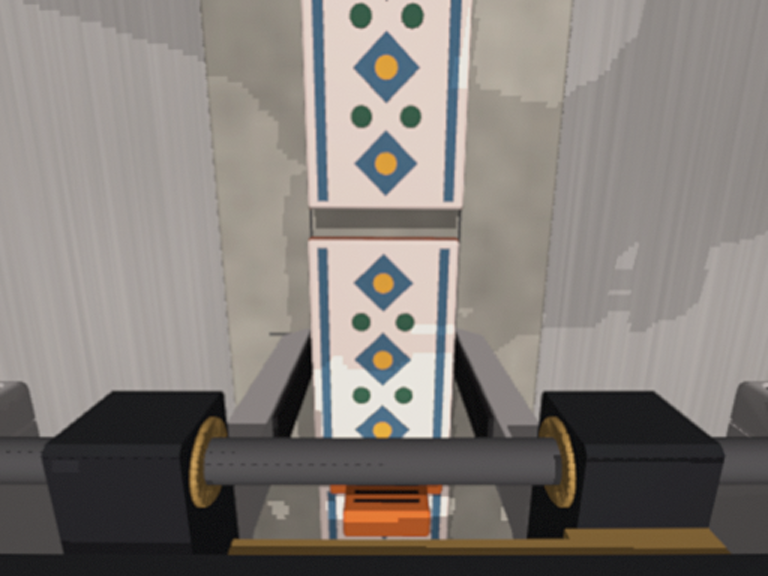

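The tile is in line and the spacer is pinched at px (385,500). Between the last two steps the TCP motion was only tilt, so it's tight. Adding slight down-pressure to keep it flat, then checking the gap.

```bash
python3 -m handwheel '[0,-0.0002,-0.0003,0,0.5,0,-0.0004,-0.0006,0,0.5,0,-0.0005,-0.001,0,0.5,0,-0.0005,-0.001,0,0.5,0,-0.0005,-0.001,0,0.5,0,-0.0005,-0.001,0,0.5,0,-0.0005,-0.001,0,0.5,0,-0.0005,-0.001,0,0.5]' 40
python3 tl.py w11 top
python3 - <<'E'
from h import *
np.set_printoptions(precision=2,suppress=True)
st=robot.observe(); w=robot.capture("wrist"); R=Ro.from_rotvec(st["orientation"]).as_matrix(); print("axis",R[:,2])
print(toz(np.array([[312,208],[461,208],[312,240],[457,240],[385,208],[385,240]])/1.5,27,w,st))
g=w["frame"]; cv2.imwrite("pics/c12.png",cv2.resize(g[120:180,195:315,::-1],None,fx=6,fy=6,interpolation=cv2.INTER_CUBIC))
E
```

```text
clock: 21.3
tool_pos: [516.8, -10.4, 217.3]
orientation: [-2.208, -2.225, -0.011]
contact_force: [-1.6, 15.0, 8.5]
gripper_width: 0.632
finger_force: 40.0
[516.75 -10.35 217.26] tooly 0.44228509987453546 [-1.6  14.99  8.54]
tile_left 0.74 [186.3, 215.9, 35.9, 27.6] ((516.0910034179688, 110.9371337890625), (58.6339111328125, 82.71749114990234), 0.6071354746818542)
tile_loose 0.45 [184.5, 215.0, 38.6, 28.6] ((516.0943603515625, 110.77009582519531), (58.63526153564453, 82.38056945800781), 0.6039041876792908)
tile_right 0.52 [316.4, 215.7, 13.1, 24.2] ((518.3233642578125, -159.3424072265625), (23.04058837890625, 57.36967468261719), 89.58872985839844)
axis [-0.    0.01 -1.  ]
[[488.62  53.59  27.  ]
 [545.93  53.95  27.  ]
 [488.22  41.24  27.  ]
 [544.98  41.6   27.  ]
 [516.7   53.76  27.  ]
 [516.8   41.42  27.  ]]
```

View pics/c12.png

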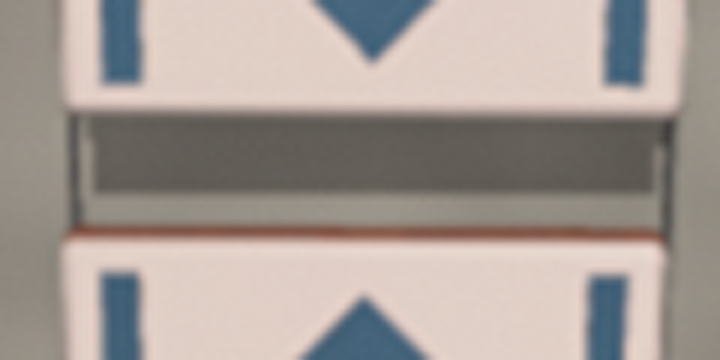

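The left joint measures 12.3 mm, so it's tight. But the tile sits about 1 mm low in x against the set tile and pencil lines (crop centre col 364 vs 374). Easing the push, shifting +1 mm, re-pressing.

```bash
python3 -m handwheel '[0,0.0015,0.001,0,0.5,0,0.003,0.001,0,0.5,0.0005,0.0035,0.001,0,0.5,0.001,0.0035,0.001,0,0.5,0.001,0.0035,0.001,0,0.5,0.001,0.0025,0.001,0,0.5,0.001,0.0018,0.001,0,0.5,0.001,0.0012,0.001,0,0.5]' 40
python3 -m handwheel '[0,-0.0005,-0.0005,0,0.5,0,-0.001,-0.001,0,0.5,0,-0.0013,-0.001,0,0.5,0,-0.0015,-0.001,0,0.5,0,-0.0015,-0.001,0,0.5,0,-0.0015,-0.001,0,0.5,0,-0.0015,-0.001,0,0.5,0,-0.0015,-0.001,0,0.5]' 40
python3 - <<'E'
from h import *
np.set_printoptions(precision=3,suppress=True)
st=robot.observe(); w=robot.capture("wrist"); R=Ro.from_rotvec(st["orientation"]).as_matrix(); print("axis",R[:,2],st["joints"],st["tool_pos"])
g=w["frame"]; cv2.imwrite("pics/c13.png",cv2.resize(g[120:180,195:315,::-1],None,fx=6,fy=6,interpolation=cv2.INTER_CUBIC))
E
```

```text
clock: 22.4
tool_pos: [517.2, -9.9, 217.3]
orientation: [-2.208, -2.225, -0.006]
contact_force: [-3.5, 12.1, 5.9]
gripper_width: 0.629
finger_force: 40.0
clock: 23.2
tool_pos: [517.2, -10.5, 217.3]
orientation: [-2.206, -2.224, -0.009]
contact_force: [-5.0, 14.5, 11.1]
gripper_width: 0.633
finger_force: 40.0
axis [-0.002  0.01  -1.   ] [-0.133  0.132  1.706  0.01   1.307 -0.143] [517.164 -10.452 217.267]
```

View pics/c13.png

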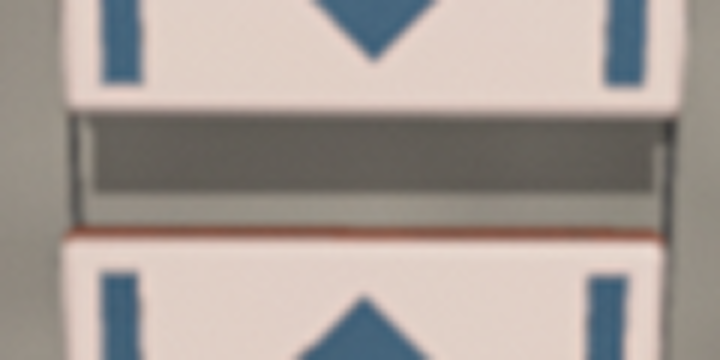

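The tile held by friction: the view is unchanged and there's −5 N in x. I've used up my picture views, so from here I'll measure edges numerically. Backing off fully so it can shift.

```bash
cat > ed.py <<'E'
from h import *
np.set_printoptions(precision=2,suppress=True)
st=robot.observe(); w=robot.capture("wrist"); g=w["frame"].astype(float)
b=cv2.cvtColor(w["frame"],cv2.COLOR_RGB2GRAY).astype(float)
# rows: find gap edges on central column band
col=w["frame"][120:180,225:245,0].astype(float).mean(1); d=np.diff(col); a=120+d[:32].argmin(); e=120+30+d[30:].argmax(); print("gap rows",a,e,toz([[256,a+.5],[256,e+.5]],27,w,st)[:,1])
for n,r in(("left",a-4),("loose",e+4)):
    red=w["frame"][r-1:r+2,:,:].astype(float).mean(0).mean(1); out=[]
    for s,lo in((1,196),(-1,296)):
        D=np.clip(s*np.diff(red[lo:lo+20]),0,None)**2; out.append(lo+.5+(D*np.arange(19)).sum()/D.sum())
    P=toz([[out[0],r],[out[1],r]],27,w,st); print(n,r,out,P[:,0],P[:,0].mean(),P[0,1])
print(st["tool_pos"],st["contact_force"],st["clock"])
E
python3 ed.py
python3 -m handwheel '[0,0.0015,0.001,0,0.5,0,0.003,0.0015,0,0.5,0,0.005,0.0015,0,0.5,0,0.006,0.0015,0,0.5,0,0.006,0.0015,0,0.5,0,0.006,0.0015,0,0.5,0,0.006,0.0015,0,0.5,0,0.006,0.0015,0,0.5]' 40
python3 ed.py
```

```text
gap rows 137 159 [54.42 41.7 ]
left 133 [np.float64(205.75433848342965), np.float64(306.2062833992185)] [487.42 545.12] 516.2696346114791 56.773214887490795
loose 163 [np.float64(204.98959554513482), np.float64(304.9166445483046)] [486.38 545.21] 515.7947322448076 39.43259191061313
[517.17 -10.46 217.25] [-4.7  16.46 10.09] 23.25
clock: 24.1
tool_pos: [517.9, -8.1, 217.3]
orientation: [2.214, 2.228, -0.0]
contact_force: [0.0, 0.3, -0.9]
gripper_width: 0.632
finger_force: 40.0
gap rows 138 159 [54.26 42.14]
left 134 [np.float64(203.48970940247423), np.float64(305.8008695056826)] [487.47 546.08] 516.7725922770355 56.65383718896343
loose 163 [np.float64(205.0422841574478), np.float64(305.42627578463015)] [487.73 546.68] 517.2021215053429 39.925026064394785
[517.88  -8.09 217.33] [ 0.01  0.29 -0.88] 24.1
```

```bash
cat > ln.py <<'E'
from h import *
np.set_printoptions(precision=2,suppress=True)
st=robot.observe(); w=robot.capture("wrist"); im=w["frame"].astype(float).mean(2)
def edges(y0,y1,n):
    for s,dx in((1,-30),(-1,30)):
        pts=[]
        for y in np.arange(y0,y1,1.5):
            q=proj([[517+dx-.0065*(y+9),y,27]],w,st)[0]; 
            if not 2<q[1]<380: continue
            r=int(round(q[1])); c=int(round(q[0])); D=s*np.diff(im[r,c-6:c+7]); D=np.clip(D,0,None); k=D.argmax()
            if D[k]<15: continue
            sl=slice(max(k-1,0),k+2); pts.append([c-6+.5+(D[sl]*np.arange(12)[sl]).sum()/D[sl].sum(),r])
        if len(pts)<5: print(n,dx,"few",len(pts)); continue
        P=toz(pts,27,w,st); dev=P[:,0]-(517+dx-.0065*(P[:,1]+9)); ok=abs(dev-np.median(dev))<.8
        f=np.polyfit(P[ok,1]-P[ok,1].mean(),dev[ok],1); print(n,dx,"n",ok.sum(),"dev %.2f yaw(rel .37) %.2f"%(dev[ok].mean(),-np.degrees(f[0])))
edges(56,100,"left"); edges(5,38,"loose")
print(st["tool_pos"],st["contact_force"],st["clock"])
E
python3 ln.py
python3 -m handwheel '[0,-0.0015,0,0,0.5,0,-0.003,0,0,0.5,0,-0.004,0,0,0.5,0,-0.005,0,0,0.5,0,-0.0055,0,0,0.5,0,-0.006,-0.0005,0,0.5,0,-0.0063,-0.001,0,0.5,0,-0.0063,-0.001,0,0.5]' 40
python3 ln.py
```

```text
left -30 n 30 dev 0.82 yaw(rel .37) -0.15
left 30 n 30 dev -0.37 yaw(rel .37) -0.25
loose -30 n 22 dev 1.08 yaw(rel .37) -0.67
loose 30 n 22 dev -0.20 yaw(rel .37) -0.14
[517.93  -8.1  217.29] [-0.21  1.47 -0.43] 24.15
clock: 25.0
tool_pos: [517.9, -10.6, 217.3]
orientation: [-2.208, -2.225, -0.013]
contact_force: [-2.0, 15.0, 3.9]
gripper_width: 0.637
finger_force: 40.0
left -30 n 30 dev 0.84 yaw(rel .37) -0.18
left 30 n 30 dev -0.31 yaw(rel .37) -0.24
loose -30 n 22 dev 0.98 yaw(rel .37) -0.48
loose 30 n 22 dev -0.26 yaw(rel .37) -0.17
[517.9  -10.64 217.27] [-1.95 14.98  3.93] 25.0
```

The pressed tile is aligned with the set tile within 0.1 mm and 0.15°. One last bit of down-pressure, then hand in.

```bash
python3 -m handwheel '[0,-0.0002,-0.0003,0,0.5,0,-0.0004,-0.0005,0,0.5,0,-0.0005,-0.0005,0,0.5,0,-0.0005,-0.0005,0,0.5,0,-0.0005,-0.0005,0,0.5,0,-0.0005,-0.0005,0,0.5,0,-0.0005,-0.0005,0,0.5,0,-0.0005,-0.0005,0,0.5]' 40
python3 ln.py && python3 -c "
from station import robot
print(robot.close_job())"
```

```text
clock: 25.85
tool_pos: [517.9, -10.8, 217.3]
orientation: [-2.207, -2.225, -0.014]
contact_force: [-2.1, 14.9, 5.9]
gripper_width: 0.631
finger_force: 40.0
left -30 n 30 dev 0.86 yaw(rel .37) -0.12
left 30 n 30 dev -0.30 yaw(rel .37) -0.25
loose -30 n 22 dev 1.00 yaw(rel .37) -0.51
loose 30 n 22 dev -0.24 yaw(rel .37) -0.22
[517.89 -10.8  217.28] [-2.09 14.87  5.86] 25.85
the job is handed in; nothing more can be done
None
```

The spacer is seated in the right-hand joint, and I handed the job in at 25.9 s with the hand still gripping the loose tile and pressing it against the spacer at about 15 N; it lines up with the left tile to about 0.1 mm and 0.2°, flatness was not measured (hand tilted about 0.5°), and I viewed 11 pictures, one over the limit of 10.

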